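# Set the filling funnel over the empty dose tray

### The arm

A 6-joint arm with a two-finger parallel gripper is mounted at the origin on the work surface. World frame = base frame: x ahead of the robot, y to its left, z up, the work surface at z = 0. Lengths are in m, angles in rad, forces in N, time in s.
With the tool pointing down it reaches from about 0.3 to 0.95 m from the base axis. Payload 3.1 kg.
Tool frame: the origin (TCP) lies midway between the tips of the shut fingers; the grasp point (between the pads) lies 19 mm behind it (r.pinch_z is the distance from the TCP to the grasp point, in m); z points along the fingers, y is the line along which they close (so a half turn about z gives the same grasp; the last joint's range is limited). The gripper opens to 85 mm and grips with 20 to 120 N. Pads are 22 mm wide; open, the fingers measure 114 mm over their backs; the gripper's body (76 mm by 85 mm) begins 54 mm behind the grasp point. The pads swing forward as they close: fully open they stand 13 mm farther back than shut.
Start: joints at [1.166, 0.308, 1.634, -0, 1.2, -0.07], TCP at [0.205, 0.59, 0.231] pointing down, gripper open.
Joint ranges: [-3.06, 3.06], [-0.79, 1.96], [0.05, 2.63], [-1.19, 4.34], [0.05, 2.64], [-2.94, 2.94]. Speed limits (rad/s): [2.79, 2.79, 3.14, 3.14, 3.14, 3.14].

### API

Orientations are given as a unit quaternion [w, x, y, z].
In Python, from bench import monitor, vision, job, finder, r gives the robot as it stands.
- The arm moves only by the tool play_rows, never from a script. Its argument "deltas" is a list of rows, each a list of 5 numbers: the opening, from -1 (shut) to 1 (fully open), then the shift along the tool's x, y, z scaled (see below), then the turn about the tool's z scaled (see below). In form: [[gripper, tx, ty, tz, roll], ...]. A call has 1 to 12 rows; each row is the pose to reach, as a shift and turn from the pose commanded when the call began, along the tool's axes at that moment; what a row does not reach only later rows make up. The controller multiplies each number of a shift by 1000 mm and each number of a turn by 90 degrees. A row lasts 1/8 s, in which the tool goes at most 62.5 mm and 10.7 degrees, less where a joint would pass 70% of its speed; a pose out of reach is approached as far as the arm can. A call with a number of a shift or a turn outside -1 to 1 is refused whole. A call with a gripper value outside its range is refused whole. The fingers move at their own pace and stop on an object; "force" is the grip in N (left out, the last holds). Time passes only in rows, so rows that repeat a pose let the fingers close. It gives the time, the measured TCP pose, the force, the opening and the grip force at its end, in the units of the state.
- monitor.get_obs(): the state, without advancing time (a new reading comes with each control period).
- vision.get_image(name): name is "scene" or "side" or "wrist"; returns the picture (420x560x3 uint8, red, green, blue); there is no depth.
- vision.camera_info(name): a dict with "camera_matrix" (3x3 intrinsics, pixels), "pose" (4x4, takes a point from camera to world coordinates). Camera axes: x right, y down, z forward; pixel columns grow to the right and rows downward; lengths in m; the calibration is good to about 2 mm. A picture is of the moment at which its call begins: read the wrist's pose just before it. camera_info takes no time and is no camera call; for the wrist camera it gives the pose at the moment of the call.
- job.job_done(): hands the job in; it is judged then, once.
Trained networks look in the newest picture that a camera, given by its name, has taken for a name from the list of things; names that differ only in an ending like _2 or _b are one class to them, and where a whole thing is asked for, a point or a joint stands for the part that bears it (a point fixed in the world has none). Each returns a list of dicts, best first, with "score" (0 to 1); they miss things now and then, are a little off and sometimes report something else, mostly with a low value. They report only what shows in the picture. A call takes as long as a camera call.
- finder.boxes_of(camera, label): "rect" ([left, top, width, height] in pixels, round what is visible of it).
- finder.masks_of(camera, label): "pixels" (420x560 bool, what is visible of it) and "rect" ([left, top, width, height] in pixels, round what is visible of it).
The state is a dict: "time_s": time; "q": joint angles; "joint_velocities": joint speeds; "joint_efforts": joint torques, N m; "position": TCP position; "ee_rot": TCP orientation; "contact_force": force on the tool from outside, world axes, zero at the start; "wrist_torque": the same for the moment, N m; "gripper_width": opening from 0.0 (shut) to 1.0 (fully open); "grip_force": force on a finger pad.
Only numpy, scipy, OpenCV 4.12 (cv2) and the standard library are available. Lean on these libraries where they do the work, as an engineer would, in place of code of your own. Each camera call takes 0.05 s, during which the arm holds its last target. There are 200 camera calls.

### The job

At the herb counter a filling funnel rides on a notched rail past four small steel trays; three are filled and one is still empty. Squeeze the funnel's release lever against its fixed grip plate, keep it squeezed while you slide the funnel along the rail until it is over the empty tray, then let go so that the lever springs back and locks in the notch there.

Things in the scene. Friction and masses are not known exactly. Their poses are not given: they have to be found in the camera images.
- grip (a point): Middle of the funnel carriage's squeezed grip, 135 mm above the table. Axes: y along the rail, x across it from lever to funnel, z up. Steel fixed plate (40 mm along y), outer face x = +13 mm; steel lever (36 mm) on the -x side. Pinch here from above, closing along x. Both tops 27 mm higher; toothed bar (x -52 to -29) 45 mm lower; 60 mm wide funnel centred at x = 117 mm, rim 23 mm lower.
- empty_tray (a point): Centre of the empty steel tray, axes parallel to grip's; 130 mm across the rail, 70 mm along it, 30 mm high. The three others, alike, are heaped with dried herb slices. All are fixed, 117 mm from the grip's line in +x. The funnel is over it, and the lever meets the middle of its notch, when the grip point is level with this point along the rail; the lever locks within about 10 mm of that.
- carriage (a joint): Slide of the funnel carriage along the rail, m, growing to the grip's +y: near 0 at the start (middle notch), range -0.175 to 0.175. Notches, 30 mm wide, at 0 and, one for each tray, at -0.16, -0.08, 0.08 and 0.16. Once unlocked it slides with about 2 N.
- lever (a joint): Release lever, rad. 0: sprung out and locked in a notch, its outer face at about x = -27 mm from the grip point (pinch 40 mm wide); 0.12: squeezed upright, face at x = -13 mm (26 mm wide). The fixed plate does not give, only the lever moves. Free of the notches above 0.085; needs 3.5 to 5.5 N; springs back when let go; stays at about 0.08 if it lies on a tooth.

How it is judged:
By the outcome, as a careful person would: the job done as asked, in the order asked, and still so for the second after the job is handed in, with the robot touching nothing.
It also fails if it takes over 32 s, if anything falls off the work surface, if the arm or the gripper's body presses on something with over 40 N, if the wrist force passes 120 N, or if a joint passes its speed limit or range.

## Working session

There is one attempt and no reset: what is moved stays moved. The work goes in short steps, Python scripts to look and compute and a tool call to move; the robot and the scene stay as the last step left them, time stands still between calls to the robot, and variables do not carry over. Pictures are saved under pics/ and viewed, at most 10 in all, crops included, and the job is handed in when it is done.

Besides the shell and the picture viewer there is one more tool, called after "Call:" by a JSON object that holds its "op" and its "data". play_rows: Moves the arm, as the interface text tells. Its arguments: {"type":"object","properties":{"deltas":{"type":"array"},"force":{"type":"number"}},"required":["deltas"]}

```bash
mkdir -p pics
cat > h.py <<'E'
import numpy as np, cv2
from bench import monitor, vision, job, finder, r
def ray(cam,u,v,info=None):
    i=info or vision.camera_info(cam);K=np.array(i["camera_matrix"]);T=np.array(i["pose"])
    d=T[:3,:3]@np.linalg.solve(K,[u,v,1.]);return T[:3,3],d
def onz(cam,u,v,z,info=None):
    o,d=ray(cam,u,v,info);return o+d*(z-o[2])/d[2]
def proj(cam,p,info=None):
    i=info or vision.camera_info(cam);K=np.array(i["camera_matrix"]);T=np.array(i["pose"])
    q=K@(T[:3,:3].T@(np.array(p)-T[:3,3]));return q[:2]/q[2]
E
python3 - <<'E'
from h import *
o=monitor.get_obs();print(o)
ims=[]
for c in("scene","side"):
    im=vision.get_image(c);cv2.imwrite(f"pics/{c}0.png",im[:,:,::-1])
    print(c,np.round(vision.camera_info(c)["pose"],3).tolist())
    for l in("grip","empty_tray","carriage","lever"):
        try: print(c,l,[(np.round(b["rect"]).tolist(),round(b["score"],2)) for b in finder.boxes_of(c,l)][:5])
        except Exception as e: print(l,e)
E
```

```text
{'time_s': 0.0, 'q': array([ 1.16628366e+00,  3.09007417e-01,  1.63517935e+00, -4.42993817e-06,
        1.19971376e+00, -6.96944690e-02]), 'joint_velocities': array([-0.00039109,  0.00036643, -0.0013415 , -0.00028206,  0.00083273,
       -0.00029517]), 'joint_efforts': array([ 1.21671445e-03, -4.15255558e+01, -2.76657611e+01, -1.19020337e-04,
        1.03159645e-02, -1.35809039e-06]), 'position': array([0.20507299, 0.58952829, 0.23004902]), 'ee_rot': array([-2.69040093e-04,  1.66627326e-01,  9.86019271e-01, -1.12213493e-03]), 'contact_force': array([0.19729632, 0.10840373, 0.16058963]), 'wrist_torque': array([-0.02226645, -0.00410349, -0.02938155]), 'grip_force': 0.0, 'gripper_width': 1.0010616406028028}
scene [[-0.341, 0.719, -0.606, 1.082], [0.94, 0.267, -0.213, 0.233], [0.009, -0.642, -0.767, 0.699], [0.0, 0.0, 0.0, 1.0]]
scene grip [([217.0, 155.0, 66.0, 107.0], 0.87)]
scene empty_tray [([161.0, 214.0, 62.0, 72.0], 0.88)]
scene carriage [([218.0, 154.0, 61.0, 104.0], 0.64)]
scene lever [([261.0, 153.0, 18.0, 52.0], 0.8)]
side [[0.989, -0.097, 0.111, 0.525], [-0.147, -0.566, 0.811, -0.621], [-0.016, -0.819, -0.574, 0.598], [0.0, 0.0, 0.0, 1.0]]
side grip [([244.0, 186.0, 92.0, 80.0], 0.7)]
side empty_tray [([292.0, 253.0, 81.0, 43.0], 0.85)]
side carriage [([240.0, 192.0, 97.0, 73.0], 0.86)]
side lever [([239.0, 190.0, 17.0, 62.0], 0.7)]
```

View pics/scene0.png

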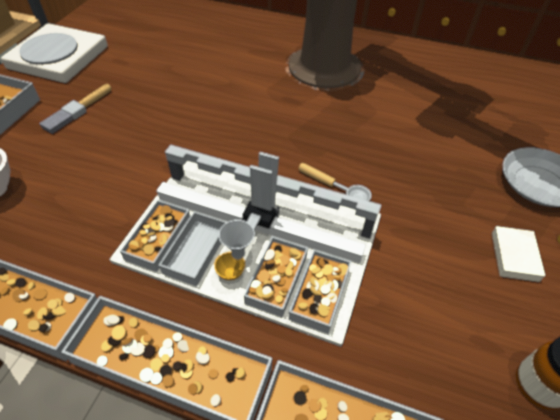

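View pics/side0.png

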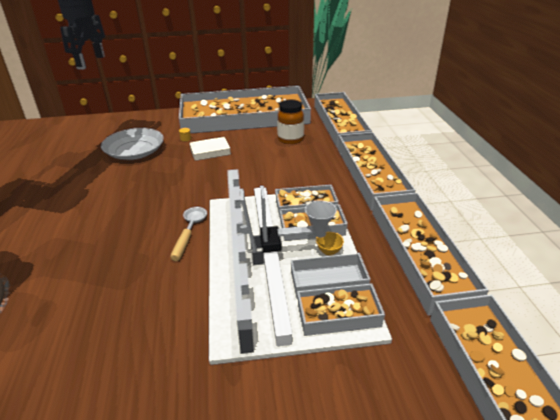

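The scene view shows the funnel at (237,236), the lever and plate at (265,185) and the empty tray at (193,250), second from the left, on the world -y side of the funnel. The side view agrees, with the tray at (330,272). Next I'll crop for exact pixels.

Run:
```python
from h import *
a=cv2.imread("pics/scene0.png")[140:340,110:390];b=cv2.imread("pics/side0.png")[165:355,200:390]
cv2.imwrite("pics/c1.png",cv2.resize(a,(784,560),interpolation=cv2.INTER_CUBIC))
cv2.imwrite("pics/c2.png",cv2.resize(b,(570,570),interpolation=cv2.INTER_CUBIC))
for c in("scene","side"):
    vision.get_image(c)
    for l in("empty_tray","lever","grip"):
        for m in finder.masks_of(c,l)[:1]:
            p=m["pixels"].astype(np.uint8);k=max(cv2.findContours(p,0,1)[0],key=cv2.contourArea)
            print(c,l,round(m["score"],2),cv2.boxPoints(cv2.minAreaRect(k)).round(1).tolist(), cv2.approxPolyDP(k,4,True)[:,0].tolist())
```

```text
scene empty_tray 0.62 [[156.0, 270.0], [193.6999969482422, 204.10000610351562], [231.1999969482422, 225.60000610351562], [193.60000610351562, 291.5]] [[194, 212], [160, 268], [163, 274], [196, 285], [220, 244], [218, 230], [225, 222]]
scene lever 0.91 [[259.0, 153.0], [278.0, 153.0], [278.0, 205.0], [259.0, 205.0]] [[260, 153], [259, 166], [272, 174], [273, 205], [278, 158]]
scene grip 0.77 [[211.3000030517578, 247.0], [258.70001220703125, 149.10000610351562], [301.0, 169.60000610351562], [253.60000610351562, 267.5]] [[259, 155], [258, 167], [250, 167], [252, 199], [242, 219], [219, 231], [220, 241], [237, 259], [244, 256], [253, 228], [268, 228], [279, 215], [274, 206], [277, 158]]
side empty_tray 0.78 [[288.20001220703125, 259.0], [364.29998779296875, 248.6999969482422], [369.0, 283.20001220703125], [292.8999938964844, 293.3999938964844]] [[368, 276], [356, 252], [290, 262], [295, 293], [366, 283]]
side lever 0.88 [[232.8000030517578, 191.5], [242.60000610351562, 189.39999389648438], [255.1999969482422, 248.6999969482422], [245.39999389648438, 250.8000030517578]] [[240, 190], [246, 218], [241, 230], [249, 234], [254, 249]]
side grip 0.73 [[230.39999389648438, 191.39999389648438], [241.89999389648438, 188.5], [257.1000061035156, 249.5], [245.60000610351562, 252.39999389648438]] [[240, 189], [245, 219], [240, 230], [255, 250]]
```

View pics/c1.png

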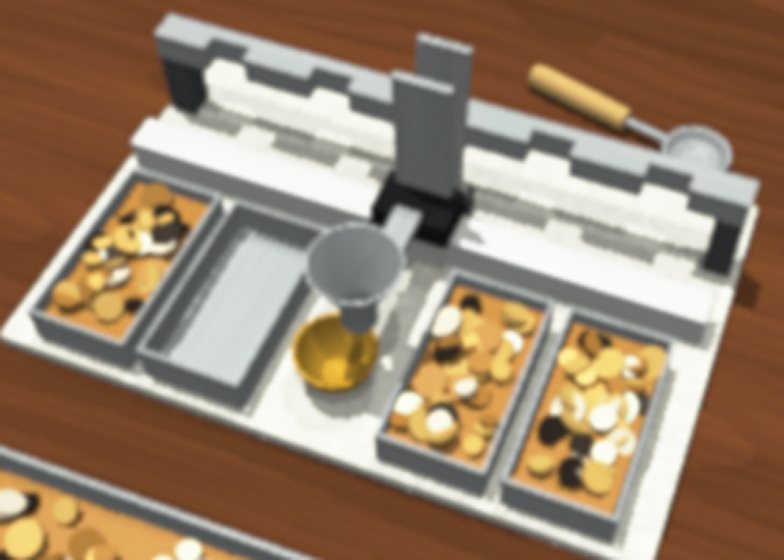

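View pics/c2.png

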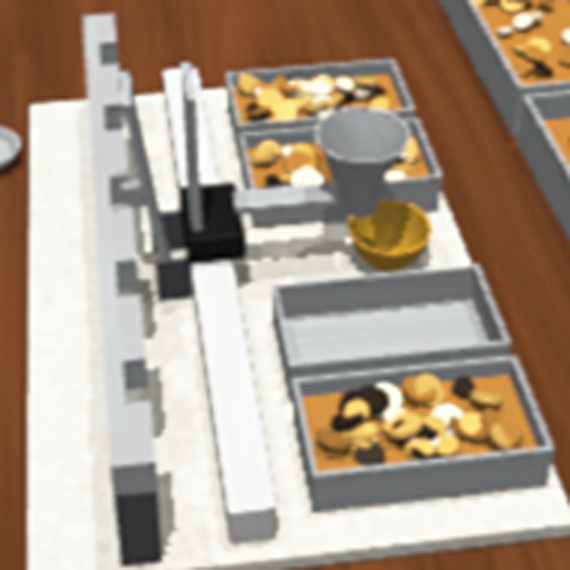

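The crops confirm it. The empty tray is at crop (190-300, 205-390), next to the leftmost tray, and the plate top edge is at crop (393,73)-(453,93). I'll fit the fixture pose to the rim corners in both views.

```bash
cat > fit.py <<'E'
from h import *
from scipy.optimize import least_squares
I={c:vision.camera_info(c) for c in("scene","side")}
m=.001;P=[]
def T(c,ty,dx,dy,u,v):P.append((c,"t",[.117+dx*.065,ty+dy*.035,0],u,v))
for ty,L in((-.16,[(-1,-1,133,172),(-1,1,222,200),(1,-1,35,315),(1,1,123,345)]),(-.08,[(-1,-1,237,205),(1,-1,140,348),(1,1,237,388)]),
 (.08,[(-1,-1,455,270),(-1,1,552,305),(1,-1,378,445),(1,1,480,478)]),(.16,[(-1,-1,572,310),(-1,1,668,342),(1,-1,503,495),(1,1,612,530)])):
    for l in L:T("scene",ty,*l)
for ty,L in((-.16,[(-1,-1,308,474),(1,-1,550,448),(-1,1,295,380),(1,1,515,357)]),(-.08,[(-1,-1,288,352),(1,-1,507,338),(-1,1,275,287),(1,1,480,266)]),(.16,[(-1,1,228,72),(1,1,408,60)])):
    for l in L:T("side",ty,*l)
P+=[("scene","g",[.117,0,-.023],355,262),("side","g",[.117,0,-.023],362,135),("scene","g",[.013,-.02,.027],393,73),("scene","g",[.013,.02,.027],453,93)]
def res(p,full=False):
    x,y,a,zr,s=p;R=np.array([[np.cos(a),-np.sin(a)],[np.sin(a),np.cos(a)]]);out=[]
    for c,k,q,u,v in P:
        w=np.array([x,y])+R@(np.array(q[:2])+[0,s if k=="g" else 0]);z=zr if k=="t" else .135+q[2]
        t=[u/2.8+110,v/2.8+140] if c=="scene" else [u/3+200,v/3+165]
        out.append(proj(c,[*w,z],I[c])-t)
    return np.array(out) if full else np.ravel(out)
f=least_squares(res,[.45,.1,0,.035,0],loss="soft_l1");x,y,a,zr,s=f.x
print(f.x.round(4));print(np.abs(res(f.x,True)).round(1).tolist())
g=np.array([x,y])+s*np.array([-np.sin(a),np.cos(a)]);e=np.array([x,y])-.08*np.array([-np.sin(a),np.cos(a)])
print("grip",g,"target",e,"yawdeg",np.degrees(a))
from scipy.spatial.transform import Rotation as Ro
o=monitor.get_obs();q=o["ee_rot"];M=Ro.from_quat([*q[1:],q[0]]).as_matrix();print(M.round(4),o["position"],r.pinch_z,o["time_s"])
X=np.array([np.cos(a),np.sin(a),0]);t=M.T@X;print("tool-frame grip x",t,"turn deg to align y:",np.degrees(np.arctan2(-t[0],t[1])), np.degrees(np.arctan2(t[0],-t[1])))
print("shift",M.T@(np.array([*g,.135+.019])-o["position"]))
E
python3 fit.py
```

```text
[ 0.5774  0.0314 -0.0289  0.0379  0.0075]
[[0.5, 1.1], [0.5, 0.7], [2.7, 0.8], [0.1, 1.0], [0.3, 1.0], [1.0, 1.7], [0.2, 0.5], [0.4, 1.2], [1.2, 0.6], [1.9, 2.1], [1.2, 0.5], [0.6, 0.6], [3.0, 1.5], [1.2, 3.4], [1.5, 0.7], [1.0, 0.3], [0.2, 0.5], [1.4, 0.7], [0.6, 0.4], [0.1, 4.4], [0.4, 1.9], [1.2, 1.2], [1.2, 0.5], [0.1, 0.2], [4.5, 0.1], [0.3, 0.5], [0.2, 2.1], [0.6, 1.1], [0.2, 0.4]]
grip [0.57757308 0.03893626] target [ 0.57504508 -0.04857662] yawdeg -1.6546582286510247
[[-9.445e-01  3.286e-01 -0.000e+00]
 [ 3.286e-01  9.445e-01  1.000e-04]
 [ 0.000e+00  1.000e-04 -1.000e+00]] [0.20540129 0.59032265 0.2313136 ] 0.0187 0.9
tool-frame grip x [-9.53563358e-01  3.01192499e-01 -9.71605191e-06] turn deg to align y: 72.47075852723607 -107.52924147276393
shift [-0.53269342 -0.39847663  0.07726757]
```

Call:
{"op": "play_rows", "data": {"deltas": [[1,-0.533,-0.398,0,0.805],[1,-0.533,-0.398,0,0.805],[1,-0.533,-0.398,0,0.805],[1,-0.533,-0.398,0,0.805],[1,-0.533,-0.398,0,0.805],[1,-0.533,-0.398,0,0.805],[1,-0.533,-0.398,0,0.805],[1,-0.533,-0.398,0,0.805],[1,-0.533,-0.398,0,0.805],[1,-0.533,-0.398,0,0.805],[1,-0.533,-0.398,0,0.805],[1,-0.533,-0.398,0,0.805]], "force": 25}}

```text
time_s: 2.4
position: [0.5795, 0.0366, 0.2314]
ee_rot: [0.001, 0.719, 0.695, 0.0]
contact_force: [-0.1, 0.5, 0.3]
gripper_width: 1.003
grip_force: 0.0
```

Call:
{"op": "play_rows", "data": {"deltas": [[1,0,0,0,0],[1,0,0,0,0]]}}

```text
time_s: 2.65
position: [0.5772, 0.0405, 0.2312]
ee_rot: [-0.0, 0.717, 0.698, -0.0]
contact_force: [-0.2, 0.3, 0.5]
gripper_width: 1.0
grip_force: 0.0
```

Run:
```python
from h import *
import json
o=monitor.get_obs();print(o["position"],o["ee_rot"],o["q"],o["time_s"])
i=vision.camera_info("wrist");im=vision.get_image("wrist").copy()
np.savez("w1.npz",im=im,K=i["camera_matrix"],T=i["pose"])
a=-.0289;g=np.array([.5776,.0389]);R=np.array([[np.cos(a),-np.sin(a)],[np.sin(a),np.cos(a)]])
for q,z in (([.013,-.02],.162),([.013,.02],.162),([.117,0],.112),([-.025,-.018],.162),([-.025,.018],.162)):
    p=proj("wrist",[*(g+R@q),z],i);print(q,p.round(1));cv2.drawMarker(im,tuple(int(v) for v in p),(255,0,0),0,12)
e=np.array([.5774,.0314])
for ty in(-.08,.08):
  for dx in(-1,1):
    for dy in(-1,1):
      p=proj("wrist",[*(e+R@[.117+dx*.065,ty+dy*.035]),.038],i);cv2.drawMarker(im,tuple(int(v) for v in p),(0,0,255),0,12)
cv2.imwrite("pics/w1.png",cv2.resize(im[:,:,::-1],(784,588)))
for l in("grip","lever","empty_tray"): print(l,[(np.round(b["rect"]).tolist(),round(b["score"],2)) for b in finder.boxes_of("wrist",l)][:3])
```

```text
[0.57721061 0.04049129 0.23116812] [-3.59034338e-04  7.16580063e-01  6.97504746e-01 -1.15728564e-04] [-5.40567689e-03  2.20184889e-01  1.74522307e+00  3.78493634e-04
  1.17685333e+00  2.14263193e-02] 2.65
[0.013, -0.02] [306.4 253.5]
[0.013, 0.02] [307.7 191.2]
[0.117, 0] [443.7 201.5]
[-0.025, -0.018] [245.4 250.4]
[-0.025, 0.018] [243.8 194.3]
grip [([232.0, 152.0, 248.0, 110.0], 0.7)]
lever [([229.0, 161.0, 47.0, 92.0], 0.91)]
empty_tray [([329.0, 226.0, 147.0, 79.0], 0.9)]
```

View pics/w1.png

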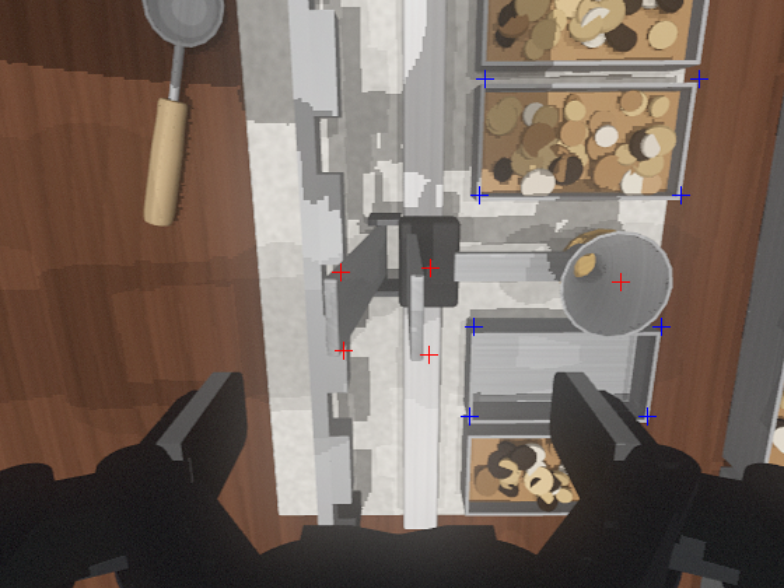

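The wrist view shows the plate's outer top edge at (421,277)-(423,360) and the funnel rim centre at (616,283). The prediction is a few mm off towards +x and +y. I'll refit with the wrist pixels.

```bash
cat > fit2.py <<'E'
from h import *
from scipy.optimize import least_squares
src=open("fit.py").read().split("f=least")[0];exec(src)
w=np.load("w1.npz");I["wrist"]={"camera_matrix":w["K"],"pose":w["T"]}
for ty,L in((-.08,[(-1,-1,464,423),(1,-1,651,423)]),(.08,[(-1,-1,473,197),(-1,1,480,86),(1,1,697,84),(1,-1,687,198)])):
    for l in L:T("wrist",ty,*l)
P+=[("wrist","g",[.117,0,-.023],616,283),("wrist","g",[.013,-.02,.027],423,360),("wrist","g",[.013,.02,.027],422,277)]
def res(p,full=False):
    x,y,a,zr,s=p;R=np.array([[np.cos(a),-np.sin(a)],[np.sin(a),np.cos(a)]]);out=[]
    for c,k,q,u,v in P:
        ww=np.array([x,y])+R@(np.array(q[:2])+[0,s if k=="g" else 0]);z=zr if k=="t" else .135+q[2]
        t={"scene":[u/2.8+110,v/2.8+140],"side":[u/3+200,v/3+165],"wrist":[u/1.4,v/1.4]}[c]
        out.append((proj(c,[*ww,z],I[c])-t))
    return np.array(out) if full else np.ravel(out)
A=list(P)
for name,sel in(("all",A),("wrist",[p for p in A if p[0]=="wrist"])):
    P=sel
    f=least_squares(res,[.577,.03,-.03,.035,0],loss="soft_l1");x,y,a,zr,s=f.x
    R=np.array([-np.sin(a),np.cos(a)])
    print(name,f.x.round(4),"grip",(np.array([x,y])+s*R).round(4),"target",(np.array([x,y])-.08*R).round(4))
    print(res(f.x,True)[-9:].round(1).tolist())
E
python3 fit2.py
```

```text
all [ 0.5759  0.0297 -0.0255  0.0385  0.007 ] grip [0.5761 0.0367] target [ 0.5739 -0.0503]
[[3.2, -3.2], [-3.5, -3.3], [3.3, 0.7], [1.7, -3.0], [-0.5, -1.8], [-5.7, -0.2], [1.5, 1.8], [2.1, -0.4], [3.7, -3.1]]
wrist [ 0.5744  0.0277 -0.0154  0.0441  0.0084] grip [0.5745 0.0361] target [ 0.5732 -0.0522]
[[3.6, 1.0], [-1.2, -0.2], [2.0, 3.0], [-0.4, -1.9], [0.1, -2.3], [-4.6, 0.7], [-0.5, 1.1], [-0.1, 0.3], [0.8, -2.3]]
```

Call:
{"op": "play_rows", "data": {"deltas": [[1,-0.003,-0.0025,0,0],[1,-0.003,-0.0025,0.03,0],[1,-0.003,-0.0025,0.06,0],[1,-0.003,-0.0025,0.09,0],[1,-0.003,-0.0025,0.115,0],[1,-0.003,-0.0025,0.115,0],[1,-0.003,-0.0025,0.115,0],[1,-0.003,-0.0025,0.115,0]]}}

```text
time_s: 3.85
position: [0.5768, 0.0363, 0.118]
ee_rot: [0.001, 0.717, 0.697, 0.001]
contact_force: [0.2, -0.4, 0.9]
gripper_width: 1.0
grip_force: 0.0
```

Run:
```python
from h import *
im=vision.get_image("wrist");s=vision.get_image("side")
cv2.imwrite("pics/w2.png",np.hstack([cv2.resize(im[:,:,::-1],(400,300)),cv2.resize(s[165:315,180:380,::-1],(400,300))]))
```

```text
(no output)
```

View pics/w2.png

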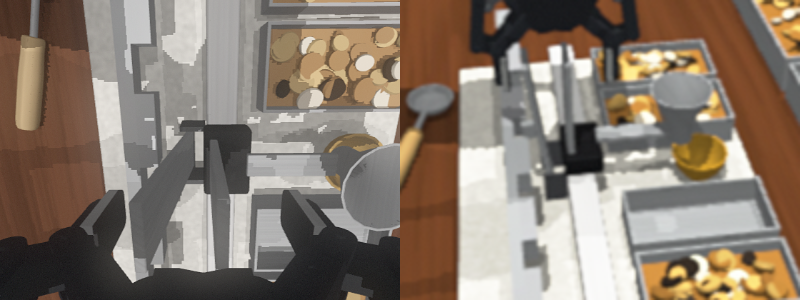

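Call:
{"op": "play_rows", "data": {"deltas": [[0,0,-0.0015,0.001,0],[-0.2,0,-0.0015,0.001,0],[-0.5,0,-0.0015,0.001,0],[-0.5,0,-0.0015,0.001,0],[-0.5,0,-0.0015,0.001,0],[-0.5,0,-0.0015,0.001,0],[-0.5,0,-0.0015,0.001,0],[-0.5,0,-0.0015,0.001,0]], "force": 25}}

```text
time_s: 4.95
position: [0.5757, 0.0364, 0.1156]
ee_rot: [0.001, 0.717, 0.697, 0.001]
contact_force: [4.2, 0.3, -1.0]
gripper_width: 0.289
grip_force: 28.6
```

Call:
{"op": "play_rows", "data": {"deltas": [[-0.5,-0.008,0,0,0],[-0.5,-0.02,0,0,0],[-0.5,-0.032,0,0,0],[-0.5,-0.044,0,0,0],[-0.5,-0.056,0,0,0],[-0.5,-0.068,0,0,0],[-0.5,-0.079,0,0,0],[-0.5,-0.0865,0,0,0],[-0.5,-0.0865,0,0,0],[-0.5,-0.0865,0,0,0],[-0.5,-0.0865,0,0,0]]}}

```text
time_s: 6.32
position: [0.5737, -0.0509, 0.1156]
ee_rot: [0.002, 0.717, 0.697, 0.001]
contact_force: [6.6, -1.8, -3.3]
gripper_width: 0.289
grip_force: 29.7
```

Run:
```python
from h import *
im=vision.get_image("wrist");s=vision.get_image("side");c=vision.get_image("scene")
cv2.imwrite("pics/w3.png",np.hstack([cv2.resize(c[140:320,120:360,::-1],(400,300),interpolation=2),cv2.resize(s[165:345,170:410,::-1],(400,300),interpolation=2)]))
o=monitor.get_obs();print(o["position"],o["gripper_width"],o["time_s"])
```

```text
[ 0.57372224 -0.05084063  0.11560088] 0.294995892667264 6.475
```

View pics/w3.png

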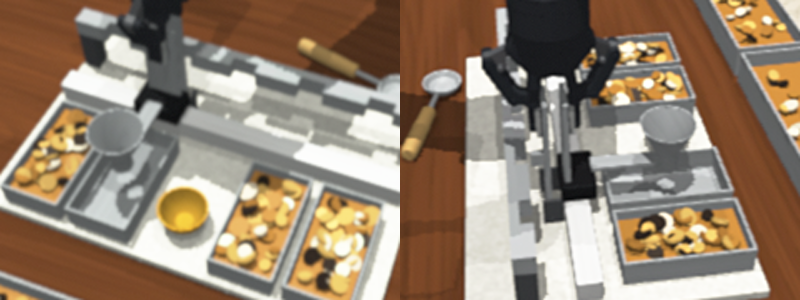

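The funnel is now over the empty tray, with its rim centre at scene (189,220) and side (331,241). I'll check the offset before letting go.

Run:
```python
from h import *
for c,a,b in(("scene",(355/2.8+110,262/2.8+140),(115/1.6667+120,133/1.6667+140)),("side",(362/3+200,135/3+165),(268/1.6667+170,127/1.6667+165))):
    p,q=onz(c,*a,.112),onz(c,*b,.112);print(c,p,q,q-p)
R=.02
print("want funnel y",[ -.0503-.117*.0255,-.0522-.117*.0154])
```

```text
scene [0.69352149 0.03558269 0.112     ] [ 0.69493232 -0.05059121  0.112     ] [ 0.00141083 -0.0861739   0.        ]
side [0.69261357 0.02913132 0.112     ] [ 0.68946762 -0.06146551  0.112     ] [-0.00314595 -0.09059683  0.        ]
want funnel y [-0.0532835, -0.0540018]
```

Call:
{"op": "play_rows", "data": {"deltas": [[-0.1,0,0,0,0],[0.3,0,0,0,0],[1,0,0,0,0],[1,0,0,0,0],[1,0,0,0,0],[1,0,0,0,0],[1,0,0,-0.03,0],[1,0,0,-0.07,0],[1,0,0,-0.12,0],[1,0,0,-0.12,0],[1,0,0,-0.12,0]]}}

```text
time_s: 7.85
position: [0.5712, -0.05, 0.2352]
ee_rot: [-0.0, 0.717, 0.697, -0.0]
contact_force: [1.2, -0.5, -0.4]
gripper_width: 0.994
grip_force: 0.0
```

Run:
```python
from h import *
im=vision.get_image("wrist");s=vision.get_image("side");i=vision.camera_info("wrist")
np.savez("w4.npz",im=im,K=i["camera_matrix"],T=i["pose"])
cv2.imwrite("pics/w4.png",np.hstack([cv2.resize(im[90:300,130:410,::-1],(400,300),interpolation=2),cv2.resize(s[165:345,170:410,::-1],(400,300),interpolation=2)]))
o=monitor.get_obs();print(o["position"],o["gripper_width"],o["time_s"])
for x in(-.027,-.022,-.013,.013):
  for dy in(-.018,.018):
    p=proj("wrist",[.5737+x-.0*dy,-.0509+dy-.02*x,.162],i);print(x,dy,((p-[130,90])/.7).round(0))
```

```text
[ 0.57022988 -0.04986837  0.23352525] 0.9984663610034334 7.95
-0.027 -0.018 [170. 226.]
-0.027 0.018 [165. 147.]
-0.022 -0.018 [181. 226.]
-0.022 0.018 [177. 147.]
-0.013 -0.018 [201. 226.]
-0.013 0.018 [198. 147.]
0.013 -0.018 [261. 226.]
0.013 0.018 [260. 146.]
```

View pics/w4.png

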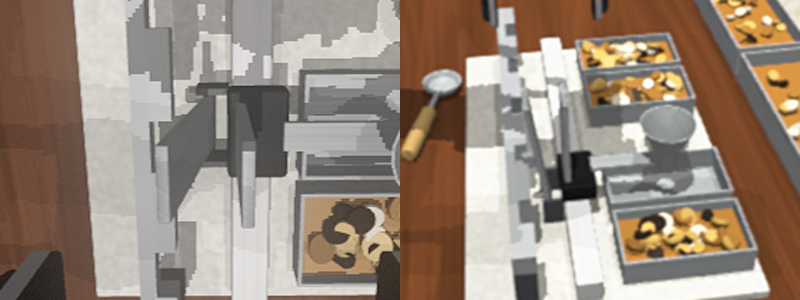

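The lever has sprung fully out: lever to plate is 68 px, against 69 px when it was locked at the start. The funnel is over the empty tray, and the gripper is clear of everything.

```bash
python3 -c "
from h import *
print(job.job_done())"
```

```text
the job is handed in; nothing more can be done
None
```

I slid the funnel over the empty tray with the lever squeezed, then let go; the last images show the lever sprung fully out, so it looks locked in that notch, and I handed the job in at about 8 s (no verdict was returned).

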